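# Take the caramel pot off its deep hooks and seat it in the empty warmer

## Robot

A 7-joint arm with a two-finger parallel gripper is mounted at the origin on the work surface. World frame = base frame: x ahead of the robot, y to its left, z up, the work surface at z = 0. Lengths are in m, angles in rad, forces in N, time in s.
With the tool pointing down it reaches from about 0.4 to 0.875 m from the base axis. Payload 19.3 kg.
Tool frame: the origin (TCP) lies at the very end of the fingers, on their centre line; the grasp point (between the pads) lies 19 mm behind it; z points along the fingers, y is the direction in which the jaws open and shut (so a half turn about z gives the same grasp; the last joint's range is limited). The gripper opens to 85 mm and grips with 20 to 120 N. Pads are 22 mm wide; open, the fingers measure 114 mm over their backs; the gripper's body (76 mm by 85 mm) begins 54 mm behind the grasp point. The pads swing forward as they close: fully open they stand 13 mm farther back than shut.
Start: joints at [1.279, 0.521, -0.036, 1.599, 0.021, 1.021, -0.113], TCP at [0.137, -0.61, 0.231] pointing down, gripper open.
Joint ranges: [-2.91, 2.91], [-0.3, 2.13], [-1.5, 1.42], [0.17, 2.43], [-1.26, 4.41], [0.16, 1.93], [-2.52, 2.52]. Speed limits (rad/s): [1.89, 1.89, 2.39, 2.39, 3.01, 3.01, 3.01].

## Interface

Orientations are given as [roll, pitch, yaw] about the fixed x, y, z axes, in that order (R = Rz(yaw) Ry(pitch) Rx(roll)).
In Python, from workcell import bot, grab_frame, calibration, workorder gives the robot as it stands.
- The arm moves only by the tool move_arm, never from a script. Its arguments are lists of equal length, an entry for each row: "jaw": the closure in counts, from 0 (fully open) to 255 (shut); "dp": the shift along the tool's x, y, z in units of 800 mm (1.0 is 800 mm), a list of three; "rotation": the turn, a rotation vector about the tool's x, y, z in units of pi rad (1.0 is pi rad), a list of three. In form: {"jaw": [jaw, ...], "dp": [[dx, dy, dz], ...], "rotation": [[rx, ry, rz], ...]}. A call has 1 to 10 rows; each row shifts and turns the commanded pose from where the row before left it, along the tool's axes as they then stand; what a row does not reach is not made up. A row lasts 1/8 s, in which the tool goes at most 62.5 mm and 10.7 degrees, less where a joint would pass 70% of its speed; a pose out of reach is approached as far as the arm can. A call with a number of a shift or a turn outside -1 to 1 is refused whole. A call with a gripper value outside its range is refused whole. The fingers move at their own pace and stop on an object; "squeeze" is the grip in N (left out, the last holds). Time passes only in rows, so rows that do not move let the fingers close. It gives the time, the measured TCP pose, the force and the opening at its end, in the units of the state.
- bot.observe(): the state, without advancing time (a new reading comes with each control period).
- grab_frame(name): name is "scene" or "top"; returns the picture (480x640x3 uint8, blue, green, red); there is no depth.
- calibration(name): a dict with "camera_matrix" (3x3 intrinsics, pixels), "T" (4x4, takes a point from camera to world coordinates). Camera axes: x right, y down, z forward; pixel columns grow to the right and rows downward; lengths in m; the calibration is good to about 2 mm. A picture is of the moment at which its call begins. calibration takes no time and is no camera call.
- workorder.job_done(): hands the job in, once; it reports no verdict.
The state is a dict: "clock": time; "qpos": joint angles; "qd": joint speeds; "joint_efforts": joint torques, N m; "position": TCP position; "tool_rot": TCP orientation; "force": force on the tool from outside, world axes, zero at the start; "moment": the same for the moment, N m; "grip_width": finger opening in m.
Only numpy, scipy, OpenCV 4.12 (cv2) and the standard library are available. Lean on these libraries where they do the work, as an engineer would, in place of code of your own. Each camera call takes 0.05 s, during which the arm holds its last target. There are 200 camera calls.

## Task

Take the empty caramel pot off its two deep upturned hooks: ease it up along the leaning hooks, without forcing it against them, until its handle bar is clear above the hook tips, and only then draw it away towards the front. Keeping it upright, lower it into the open well of the empty sauce warmer, gently, until its rim lies flat on the warmer's top, and let go. Leave the covered warmer, the desserts and the other things on the bench as they are.

Things in the scene. Friction and masses are not known exactly. Their poses are not given: they have to be found in the camera images.
- pot_grip (a point): centre of the black handle sleeve of the caramel pot, on the pot's centre line, 155 mm above the pot's underside; axes of the pot (z up, y along the handle bar). The sleeve is 70 mm long (y), 18 mm wide (x), 20 mm tall, on the handle's level 8 mm round top bar, which runs bare to the legs 73 mm left and right. Flat-sided: grip it from above, between the two hooks
- pot_rim (a point): centre of the underside of the pot's flat rim flange (156 mm across, 3 mm thick), 76 mm below pot_grip on the pot's centre line, same axes
- pot: the whole caramel pot, 0.4 to 0.75 kg: round stainless inset 82 mm tall, body 129 mm across, tapering to 112 mm over its lowest 30 mm, with the rim flange on top and a rigid handle standing over it. Rim flange underside 79 mm above the underside. Origin at the centre of its underside, z up
- hanger: fixed pot hanger: steel foot, two uprights (22 mm square, 298 mm high, 115 mm behind the hooks, 57 mm left and right) carrying two deep J hooks of 16 mm wide flat bar, 57 mm left and right of the middle. Origin on the bench below the middle of the resting handle bar; x points from the hooks' open front back to the uprights, y along the bar, z up. The pot comes away towards -x
- hook_rest (a point): midway between the hooks, 225 mm up: centre of the resting handle bar; axes as hanger. Each hook is a straight slot 11 mm wide for the 8 mm bar, between front prong and rear shank, both ending 48 mm beyond this point along the slot. Both lean back alike (tips towards +x), clamped anywhere from upright to 29 degrees; the angle is not measured: feel the bar up the slot
- warmer: the empty sauce warmer, fixed: steel housing 190 x 200 mm, flat top 110 mm above the bench, with an open round well 132 mm across (straight for 16 mm, hollow below, nothing touches the pot's underside). Origin on the bench below the well's centre, control panel to -x
- well (a point): centre of the open well's mouth, level with the warmer's top, 110 mm above the bench
- warmer_in_use: an identical warmer, in use and covered by a lid; fixed. Origin on the bench below its centre
- pot_lid: round steel lid 156 mm across and 36 mm tall with its knob, lying on the warmer in use; not to be disturbed. Origin at the centre of its underside
- jar0: filled dessert jar, 66 mm across and 96 mm tall with its topping, standing at the far side; leave alone. Origin at the centre of its underside
- jar1: another such jar
- jar2: another such jar
- jar3: another such jar
- bowl: white bowl, 130 mm across, 60 mm tall; leave alone. Origin at the centre of its underside
- syrup: amber syrup bottle, 60 mm across, 170 mm tall; leave alone. Origin at the centre of its underside
- spatula: spatula lying at the left edge of the bench; leave alone
Mind the look-alikes: they are no part of the job. What is shaped like the pot but blue is not meant.

How it is judged:
On the way, in this order (a step that is already met when the one before it is completed fails the run):
1. the handle bar is lifted clear above the hook tips while still over the hooks (z of pot_grip in the frame of hook_rest above 0.05 m and horizontal distance between pot_grip and hook_rest below 0.05 m), for 0.05 s.
2. the pot is drawn out to the front of the hooks (x of pot_grip in the frame of hook_rest below -0.04 m), for 0.05 s.
At the end, for the whole second after the job is handed in: the pot sits in the empty warmer's well: rim centre within 5 mm of the well's centre, rim underside within 3 mm of the warmer's top, tilted less than 2.3 degrees, released and at rest (horizontal distance between pot_rim and well below 0.005 m and z of pot_rim in the frame of well between -0.004 and 0.003 m and angle between pot_rim's own z axis and vertical below 0.04 rad and contact force between the fingers and pot below 0.1 N and linear speed of pot below 0.01 m/s); the robot touches nothing.
It fails at once if the pot is forced against the hooks (more than 20 N) (contact force between pot and hanger above 20 N).
It fails at once if the pot is forced against the empty warmer (more than 25 N) (contact force between pot and warmer above 25 N).
It fails at once if the pot is tipped more than 25 degrees (angle between pot's own z axis and vertical above 0.44 rad).
It fails at once if the lid or another thing on the bench is moved more than 20 mm (distance of any of pot_lid, jar0, jar1, jar2, jar3, bowl, syrup, spatula from where it was at the start of the episode above 0.02 m).
It also fails if it takes over 72 s, if anything falls off the work surface, if the arm or the gripper's body presses on something with over 40 N, if the wrist force passes 120 N, or if a joint passes its speed limit or range.

## Working session

There is one attempt and no reset: what is moved stays moved. The work goes in short steps, Python scripts to look and compute and a tool call to move; the robot and the scene stay as the last step left them, time stands still between calls to the robot, and variables do not carry over. Pictures are saved under pics/ and viewed, about 8 in all and at most 12, crops included, and the job is handed in when it is done.

Besides the shell and the picture viewer there is one more tool, called after "Emit:" as name(argument=value, ...) on one line, values as JSON. move_arm: Moves the arm, as the interface text tells. Shifts and turns lie within -1 to 1; 1 stands for 800 mm of shift or pi rad of turn. Its arguments: {"type":"object","properties":{"jaw":{"type":"array","items":{"type":"number"}},"dp":{"type":"array","items":{"type":"array","items":{"type":"number","minimum":-1,"maximum":1}}},"rotation":{"type":"array","items":{"type":"array","items":{"type":"number","minimum":-1,"maximum":1}}},"squeeze":{"type":"number"}},"required":["jaw","dp","rotation"]}

```bash
mkdir -p pics; ls
python3 - <<'E'
from workcell import bot, grab_frame, calibration, workorder
import cv2
for n in("scene","top"):
    cv2.imwrite(f"pics/{n}0.png",grab_frame(n)); c=calibration(n); print(n,c["camera_matrix"],c["T"])
print(bot.observe())
E
```

```text
pics
scene [[536.8384191    0.         309.72252372]
 [  0.         536.8384191  231.69257852]
 [  0.           0.           1.        ]] [[-0.21099359  0.82585269 -0.52292356  1.21585909]
 [ 0.97741368  0.18482141 -0.10248679  0.11465911]
 [ 0.01200848 -0.5327367  -0.84619584  1.2557186 ]
 [ 0.          0.          0.          1.        ]]
top [[444.60453599   0.         321.36284206]
 [  0.         444.60453599 230.91194369]
 [  0.           0.           1.        ]] [[ 0.01585427 -0.99041394  0.13721833  0.34909021]
 [-0.99976788 -0.01770491 -0.01227677 -0.00772776]
 [ 0.01458853 -0.13699184 -0.99046475  1.41041813]
 [ 0.          0.          0.          1.        ]]
{'clock': 0.1, 'qpos': array([ 1.27877828,  0.52196046, -0.0362788 ,  1.59992047,  0.0211971 ,
        1.02109992, -0.11281507]), 'qd': array([ 7.83204136e-04, -1.33841235e-03, -5.99255700e-04, -1.17499211e-03,
       -1.16295316e-03,  1.16930734e-04,  1.04009246e-05]), 'joint_efforts': array([ 3.67621280e-03, -9.28481197e+01,  1.98397882e+00, -3.70536232e+01,
        1.81185576e-02,  5.29773999e-03, -3.53198618e-05]), 'position': array([ 0.13738013, -0.60942001,  0.23079099]), 'tool_rot': array([-3.14059323e+00,  9.10911446e-05,  2.21747817e-01]), 'force': array([ 0.42080392,  0.25289446, -0.50137046]), 'moment': array([ 0.00337113, -0.07272297,  0.00049073]), 'grip_width': 0.08580013845951616}
```

View pics/scene0.png

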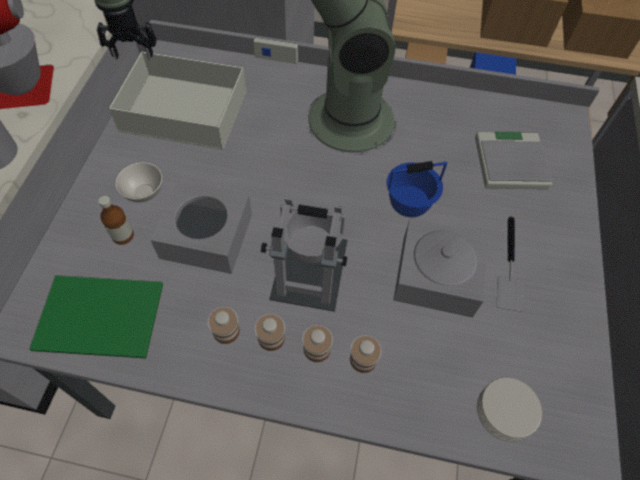

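View pics/top0.png

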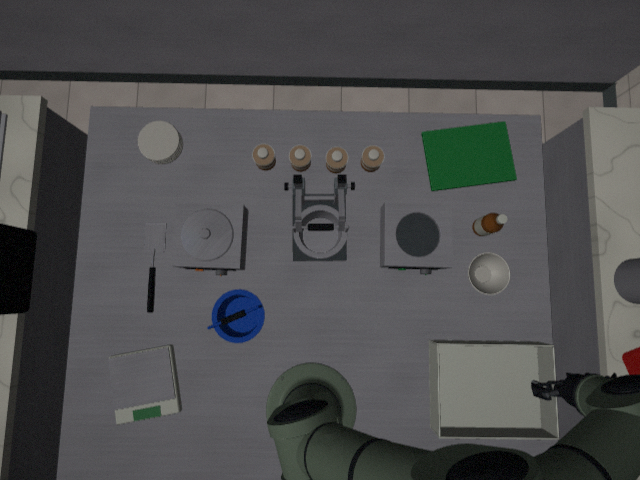

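The two views show three candidates:
- Steel pot on the hanger: sleeve at scene (312,212), top (320,227). This is the one I want.
- Blue look-alike: scene (420,167), top (238,316). It isn't meant.
- Lid on the covered warmer: scene (446,255), top (207,234). It isn't meant.

The empty well is at scene (202,216), top (417,234). I'll check these in one close crop.

Run:
```python
import cv2,numpy as np
s=cv2.imread("pics/scene0.png");t=cv2.imread("pics/top0.png")
def c(im,x,y,w=100,h=75,k=4): return cv2.resize(im[y:y+h,x:x+w],(w*k,h*k),interpolation=cv2.INTER_CUBIC)
m=np.vstack([np.hstack([c(s,260,195),c(t,270,175)]),np.hstack([c(s,150,185),c(t,370,200)])])
cv2.imwrite("pics/crop1.png",cv2.convertScaleAbs(m,alpha=1.3,beta=15))
```

```text
(no output)
```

View pics/crop1.png

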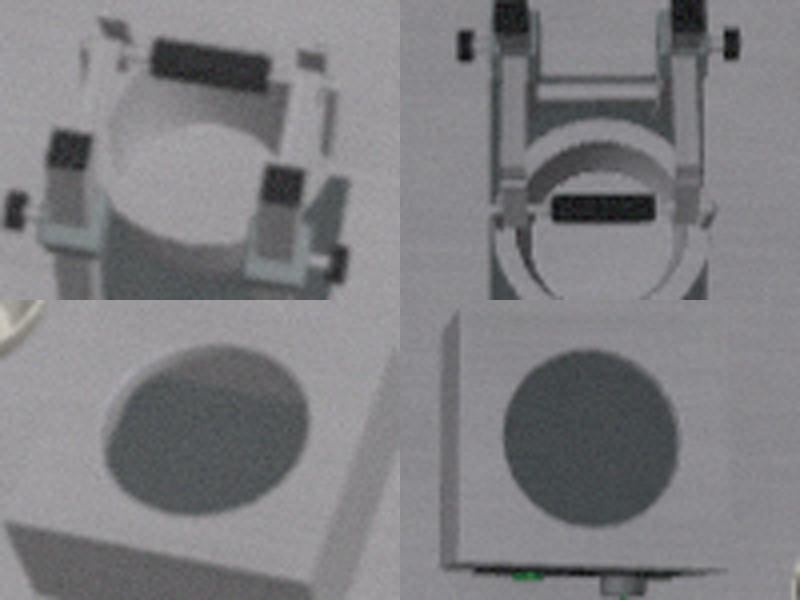

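```bash
cat > h.py <<'E'
import numpy as np, cv2
from workcell import bot, grab_frame, calibration, workorder
def ray(n,p):
    c=calibration(n);T=c["T"];d=T[:3,:3]@np.linalg.solve(c["camera_matrix"],[*p,1.]);return T[:3,3],d/np.linalg.norm(d)
def tri(a,b):
    (o1,d1),(o2,d2)=ray("scene",a),ray("top",b)
    t=np.linalg.lstsq(np.c_[d1,-d2],o2-o1,rcond=None)[0];p,q=o1+d1*t[0],o2+d2*t[1]
    return (p+q)/2,np.linalg.norm(p-q)
def onz(n,p,z):
    o,d=ray(n,p);return o+d*(z-o[2])/d[2]
def proj(n,P):
    c=calibration(n);T=c["T"];q=c["camera_matrix"]@(T[:3,:3].T@(np.asarray(P)-T[:3,3]));return q[:2]/q[2]
def blob(im,x,y,w,h,lo,hi):
    g=cv2.cvtColor(im,cv2.COLOR_BGR2GRAY)[y:y+h,x:x+w]
    g=cv2.resize(g,None,fx=4,fy=4,interpolation=cv2.INTER_CUBIC)
    m=cv2.inRange(g,lo,hi);k=max(cv2.findContours(m,0,2)[0],key=cv2.contourArea)
    return (k.reshape(-1,2)+.5)/4-.5+[x,y]
E
python3 - <<'E'
from h import *
s=cv2.imread("pics/scene0.png");t=cv2.imread("pics/top0.png")
ks=blob(s,290,200,45,22,0,62);kt=blob(t,302,218,38,18,0,62)
rs=cv2.minAreaRect(ks.astype('f4'));rt=cv2.minAreaRect(kt.astype('f4'))
print(rs,rt,tri(rs[0],rt[0]))
P,_=tri(rs[0],rt[0])
b=cv2.boxPoints(rt);print(np.array([onz("top",q,.235) for q in b]).round(4))
w=blob(t,385,205,65,60,0,95);e=cv2.fitEllipse(w.astype('f4'));print("well top",e,onz("top",e[0],.11))
W=np.array([onz("top",q,.11) for q in w]);print(np.ptp(W,0),(W.max(0)+W.min(0))/2)
print("tri well",tri((201.3,217.2),e[0]))
g=cv2.cvtColor(t,cv2.COLOR_BGR2GRAY);print(g[234,380:455:3])
print("reach",np.hypot(*P[:2]))
E
```

```text
((314.58056640625, 211.79922485351562), (35.25581359863281, 12.314146995544434), 14.641886711120605) ((320.25, 226.875), (7.5, 26.25), 90.0) (array([ 0.52362644, -0.01496601,  0.22511387]), np.float64(0.008641697012672847))
[[ 0.5323  0.0161  0.235 ]
 [ 0.5335 -0.0541  0.235 ]
 [ 0.5133 -0.0544  0.235 ]
 [ 0.512   0.0157  0.235 ]]
well top ((418.23516845703125, 228.90457153320312), (54.46391296386719, 84.26480102539062), 158.19805908203125) [ 0.54038909 -0.3109057   0.11      ]
[1.80908701e-01 1.94172599e-01 4.44089210e-16] [ 0.52497817 -0.30826146  0.11      ]
tri well (array([ 0.53676004, -0.30205116,  0.12838326]), np.float64(0.009030430873324951))
[77 72 96 93 98 81 42 44 45 45 47 42 41 46 41 46 47 43 44 39 88 94 95 97
 94]
reach 0.5238402681927589
```

Run:
```python
from h import *
s=cv2.imread("pics/scene0.png");t=cv2.imread("pics/top0.png")
g=cv2.cvtColor(t,cv2.COLOR_BGR2GRAY);gs=cv2.cvtColor(s,cv2.COLOR_BGR2GRAY)
print(g[220:234,300:342:2]);print(gs[200:222,292:336:2])
for lo in(60,68,72):
    w=blob(t,390,207,56,54,0,lo);e=cv2.fitEllipse(w.astype('f4'));print("well top",e,onz("top",e[0],.11),tri((201.3,217.2),e[0]))
for th in(40,48,55):
  for n,im,b in(("top",t,(303,219,36,16)),("scene",s,(294,203,38,17))):
    k=blob(im,*b,0,th);m=np.zeros((480*4,640*4),np.uint8);cv2.fillPoly(m,[np.round(k*4).astype(int)],1)
    y,x=np.nonzero(m);c=np.cov(x,y);v=np.linalg.eigh(c)[1][:,1];print(th,n,x.mean()/4,y.mean()/4,np.degrees(np.arctan2(v[1],v[0])),k.min(0),k.max(0))
```

```text
[[ 84  42  41  43  44  58  94  95  97  92  90  92  94  96  89  80  75  78
   74  70  74]
 [ 83  36  40  44  46  77  94  94  93  94  92  97  97  95  95  90  77  76
   72  70  67]
 [ 61  37  40  39  80  97  97  96  95  95  97  95  95  97  95  95  85  80
   75  67  59]
 [ 60  43  43  47  73  65  63  65  65  63  63  69  65  66  66  62  62  83
   80  68  62]
 [ 63  39  44  69  32   8  16   3  10  10  17   7   6   9  15  14  19  90
   81  65  59]
 [ 62  46  48  80  17  15  17  14  18  19  18  11   7  12  14  17  13  90
   83  80  57]
 [ 61  81  79  86   9  14  20  12  13  13   9  12  15  23  11   4  12  91
   93  85  58]
 [ 61  88  89  87  20  19  11  12  14  13  10  10  12  12   8  17   5  89
   90  78  60]
 [ 61  59  88  80  17  23  18  18  18  16  17  12  10  11  16  16  14  87
   88  71  60]
 [ 61  36  91  87  16  12  14  10   1  11   8   0  18   7  10  10  17  97
   95  66  61]
 [ 64  44  94  97  56  44  38  34  34  38  35  37  35  40  39  57  63  99
   96  68  62]
 [ 57  50  97  96  91  84  83  84  82  82  81  82  84  84  86  88  90  98
  101  76  75]
 [ 45  53  95  90  93  96  97  9
[... 2786 characters left out ...]
78909   0.11      ] (array([ 0.52430785, -0.30666142,  0.10778236]), np.float64(0.0034471144101461087))
40 top 320.20871559633025 226.7184403669725 179.5956232615219 [307.625 223.375] [333.125 230.125]
40 scene 312.1942736356649 211.37945170381758 -170.05372219806034 [297.625 205.125] [326.375 217.875]
48 top 320.1966690935566 226.718693119767 179.70304447395853 [307.375 223.375] [333.125 230.125]
48 scene 312.272759350741 211.46941896024464 -169.8346999341831 [297.375 204.875] [326.625 218.125]
55 top 320.29677308616544 226.74553724682457 179.5195213388258 [307.125 223.125] [333.375 230.375]
55 scene 312.4247047244094 211.51569335083116 -169.1001718946735 [297.125 204.625] [326.875 218.625]
```

```bash
cat >> h.py <<'E'
from scipy.optimize import least_squares
def circ(n,im,P0,r,skip=(),a0=0,rng=.006,sgn=1):
    """fit the centre of a circle of radius r at height P0[2] from brightness steps across it"""
    g=cv2.GaussianBlur(cv2.cvtColor(im,cv2.COLOR_BGR2GRAY).astype('f4'),(0,0),.6);c=np.array(P0[:2],float);z=P0[2]
    rr=np.arange(r-rng,r+rng+1e-9,.0005)
    for it in range(3):
        E=[];A=[]
        for a in np.arange(0,360,5):
            if any(l<=a<=h for l,h in skip): continue
            u=np.array([np.cos(np.radians(a)),np.sin(np.radians(a))])
            px=np.array([proj(n,[*(c+u*q),z]) for q in rr]).astype('f4')
            v=cv2.remap(g,px[None,:,0],px[None,:,1],1)[0];d=np.gradient(v)*sgn
            i=d.argmax()
            if d[i]>.6: E.append(c+u*rr[i]);A.append(a)
        E=np.array(E);f=least_squares(lambda p:np.hypot(*(E-p).T)-r,c,loss='soft_l1',f_scale=.001);c=f.x
    fr=least_squares(lambda p:np.hypot(*(E-p[:2]).T)-p[2],[*c,r],loss='soft_l1',f_scale=.001).x
    return c,fr,len(E),np.abs(np.hypot(*(E-c).T)-r).mean()
E
python3 - <<'E'
from h import *
s=cv2.imread("pics/scene0.png");t=cv2.imread("pics/top0.png")
print("sleeve",tri((312.27,211.47),(320.2,226.72)))
print("yaw", [onz("top",(x,y),.225) for x,y in((307,226.72+.08),(333.5,226.72-.08))])
for n,im in(("top",t),("scene",s)):
    for rg in(.008,.015): print(n,circ(n,im,[.524,-.307,.11],.066,rng=rg))
E
```

```text
sleeve (array([ 0.52426936, -0.0175376 ,  0.22612588]), np.float64(0.0031475492423008898))
yaw [array([0.52380745, 0.01644876, 0.225     ]), array([ 0.52553006, -0.05496355,  0.225     ])]Traceback (most recent call last):
  File "<stdin>", line 6, in <module>
  File "h.py", line 28, in circ
    px=np.array([proj(n,[*(c+u*q),z]) for q in rr]).astype('f4')
                 ~~~~^^^^^^^^^^^^^^^^
  File "h.py", line 12, in proj
    c=calibration(n);T=c["T"];q=c["camera_matrix"]@(T[:3,:3].T@(np.asarray(P)-T[:3,3]));return q[:2]/q[2]
ValueError: time passes only in moves, steps and waits
```

```bash
sed -i 's/^from workcell.*/from workcell import bot, grab_frame, workorder\nimport workcell, functools\ncalibration=functools.lru_cache(None)(workcell.calibration)/' h.py
python3 - <<'E'
from h import *
s=cv2.imread("pics/scene0.png");t=cv2.imread("pics/top0.png")
for n,im in(("top",t),("scene",s)):
    for rg in(.008,.015): print(n,circ(n,im,[.524,-.307,.11],.066,rng=rg))
# hanger yaw: knob/upright caps
print("tri well",tri(proj("scene",[*circ("scene",s,[.524,-.307,.11],.066,rng=.008)[0],.11]),proj("top",[*circ("top",t,[.524,-.307,.11],.066,rng=.008)[0],.11])))
print(bot.observe()["clock"])
for p in((297,179),(342.3,178.5)): print(onz("top",p,.298))
E
```

```text
top (array([ 0.52482598, -0.30779315]), array([ 0.52476415, -0.30766501,  0.06549748]), 72, np.float64(0.0008897976105368468))
top (array([ 0.52482598, -0.30779315]), array([ 0.52476415, -0.30766501,  0.06549748]), 72, np.float64(0.0008897976105540113))
scene (array([ 0.52411313, -0.30482508]), array([ 0.52410574, -0.3043505 ,  0.0650733 ]), 72, np.float64(0.001936951488818431))
scene (array([ 0.52422307, -0.3046651 ]), array([ 0.52427361, -0.30413329,  0.06488493]), 72, np.float64(0.002273250609682625))
tri well (array([ 0.5244522 , -0.30618608,  0.11049396]), np.float64(0.002956016704060192))
0.1
[0.63651693 0.04311498 0.298     ]
[ 0.64011943 -0.07316194  0.298     ]
```

Emit:
move_arm(jaw=[0, 0, 0, 0, 0, 0, 0, 0], dp=[[0, 0, -0.03], [0, 0, -0.03], [0, 0, -0.03], [0, 0, -0.03], [0, 0, -0.03], [0, 0, -0.03], [0, 0, -0.03], [0, 0, -0.03]], rotation=[[0, 0, -0.055], [0, 0, -0.055], [0, 0, -0.055], [0, 0, -0.055], [0, 0, -0.055], [0, 0, -0.055], [0, 0, -0.055], [0, 0, -0.055]], squeeze=30)

```text
clock: 1.1
position: [0.1373, -0.6095, 0.4238]
tool_rot: [-3.141, -0.001, 1.61]
force: [0.4, 0.1, 0.0]
grip_width: 0.0854
```

Emit:
move_arm(jaw=[0, 0, 0, 0, 0, 0, 0, 0], dp=[[0.036, 0.044, 0], [0.036, 0.044, 0], [0.036, 0.044, 0], [0.036, 0.044, 0], [0.036, 0.044, 0], [0.036, 0.044, 0], [0.036, 0.044, 0], [0.036, 0.044, 0]], rotation=[[0, 0, 0], [0, 0, 0], [0, 0, 0], [0, 0, 0], [0, 0, 0], [0, 0, 0], [0, 0, 0], [0, 0, 0]])

```text
clock: 2.1
position: [0.4121, -0.369, 0.4231]
tool_rot: [-3.141, -0.0, 1.604]
force: [-0.3, -0.1, -0.2]
grip_width: 0.0851
```

Emit:
move_arm(jaw=[0, 0, 0, 0, 0, 0, 0, 0, 0, 0], dp=[[0.05, 0.016, 0], [0.05, 0.016, 0], [0.05, 0.016, 0], [0.05, 0.016, 0], [0.05, 0.016, 0], [0.05, 0.016, 0], [0.05, 0.016, 0], [0.05, 0.016, 0], [0.05, 0.016, 0], [0, 0, 0]], rotation=[[0, 0, 0], [0, 0, 0], [0, 0, 0], [0, 0, 0], [0, 0, 0], [0, 0, 0], [0, 0, 0], [0, 0, 0], [0, 0, 0], [0, 0, 0]])

```text
clock: 3.35
position: [0.5146, -0.0034, 0.4231]
tool_rot: [-3.141, -0.001, 1.609]
force: [-0.7, -0.2, -1.2]
grip_width: 0.0856
```

Emit:
move_arm(jaw=[0, 0, 0, 0, 0], dp=[[-0.019, 0.0117, 0.03], [0, 0, 0.04], [0, 0, 0.04], [0, 0, 0.04], [0, 0, 0]], rotation=[[0, 0, 0.003], [0, 0, 0], [0, 0, 0], [0, 0, 0], [0, 0, 0]])

```text
clock: 3.98
position: [0.5232, -0.0221, 0.3018]
tool_rot: [-3.138, -0.0, 1.594]
force: [0.9, 0.8, 0.3]
grip_width: 0.0856
```

Run:
```python
from h import *
s=grab_frame("scene");t=grab_frame("top");cv2.imwrite("pics/scene1.png",s);cv2.imwrite("pics/top1.png",t)
o=bot.observe();print(o["position"],o["tool_rot"],o["force"],o["qpos"])
def c(im,x,y,w=100,h=150,k=4): return cv2.resize(im[y:y+h,x:x+w],(w*k,h*k),interpolation=cv2.INTER_CUBIC)
cv2.imwrite("pics/crop2.png",cv2.convertScaleAbs(np.hstack([c(s,260,150),c(t,270,150)]),alpha=1.3,beta=15))
print(proj("scene",o["position"]),proj("top",o["position"]))
```

```text
[ 0.52451657 -0.02158353  0.3042285 ] [ 3.14118530e+00 -2.01264208e-05  1.59419761e+00] [ 0.60879522 -0.02661853  0.61690137] [ 0.46253856  0.35041171 -0.69395883  1.74412434  0.24470578  1.13484096
 -0.28235677]
[310.30339529 191.11743   ] [321.55981285 222.19343549]
```

View pics/crop2.png

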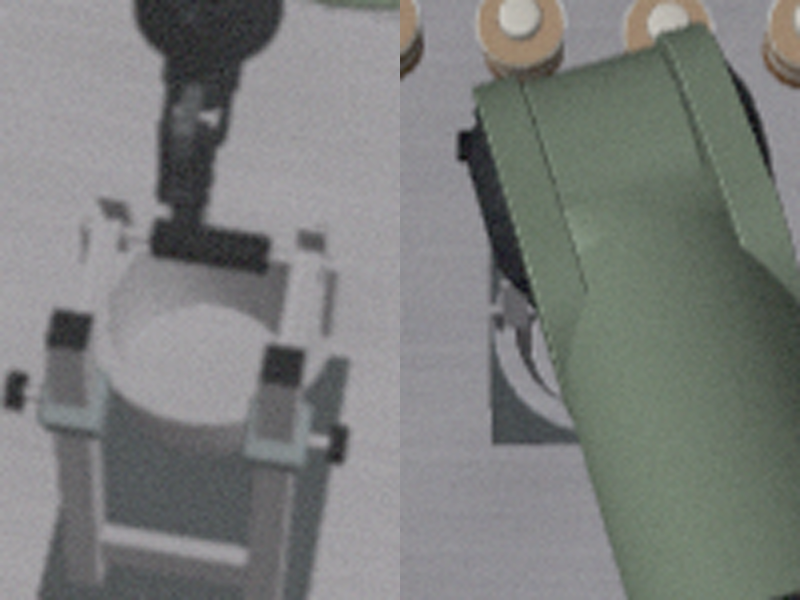

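Emit:
move_arm(jaw=[0, 0, 0, 0, 60, 120, 170, 180, 180, 180], dp=[[0.004, 0, 0.03], [0, 0, 0.03], [0, 0, 0.03], [0, 0, 0.03], [0, 0, 0], [0, 0, 0], [0, 0, 0], [0, 0, 0], [0, 0, 0], [0, 0, 0]], rotation=[[0, 0, 0], [0, 0, 0], [0, 0, 0], [0, 0, 0], [0, 0, 0], [0, 0, 0], [0, 0, 0], [0, 0, 0], [0, 0, 0], [0, 0, 0]], squeeze=20)

```text
clock: 5.32
position: [0.5242, -0.0181, 0.2074]
tool_rot: [3.142, 0.0, 1.595]
force: [1.0, -0.2, 0.5]
grip_width: 0.0252
```

Run:
```python
from h import *
s=grab_frame("scene");cv2.imwrite("pics/scene2.png",s)
o=bot.observe();print(o["position"],o["tool_rot"],o["force"],o["grip_width"])
k=blob(s,290,196,44,26,0,62)
cv2.imwrite("pics/crop3.png",cv2.convertScaleAbs(cv2.resize(s[180:240,270:350],(800,600),interpolation=cv2.INTER_CUBIC),alpha=1.5,beta=15))
```

```text
[ 0.52421526 -0.01809503  0.20734633] [ 3.14154378e+00 -2.31297900e-05  1.59460230e+00] [-0.28094681  0.06225596  0.31381893] 0.024953665787019425
```

View pics/crop3.png

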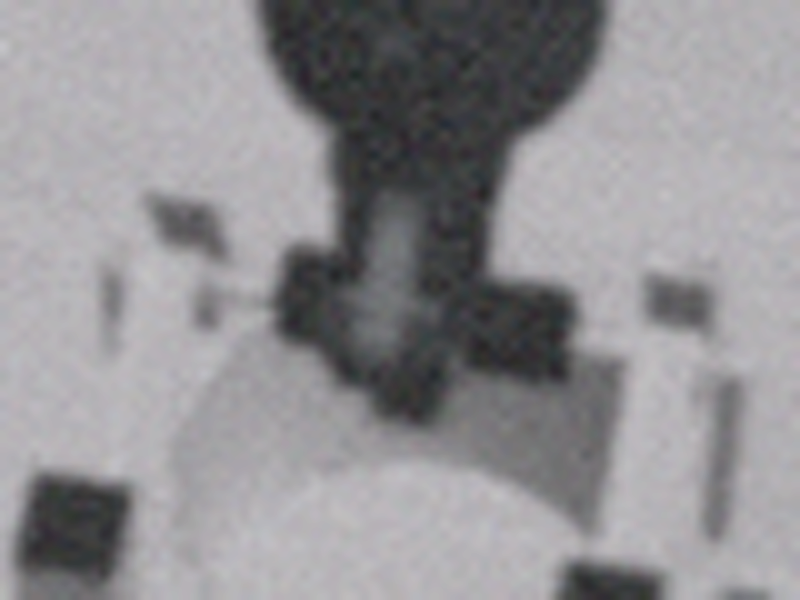

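The scene crop shows the fingers straddling the sleeve between the hooks, with the tip at crop (410,400), roughly mid-sleeve. There is no contact force, so I'll close gently.

Emit:
move_arm(jaw=[184, 188, 190, 190], dp=[[0, 0, 0], [0, 0, 0], [0, 0, 0], [0, 0, 0]], rotation=[[0, 0, 0], [0, 0, 0], [0, 0, 0], [0, 0, 0]])

```text
clock: 5.88
position: [0.5242, -0.0181, 0.2073]
tool_rot: [-3.142, -0.0, 1.595]
force: [0.2, -0.3, 0.0]
grip_width: 0.0215
```

Emit:
move_arm(jaw=[193, 195, 195], dp=[[0, 0, 0], [0, 0, 0], [0, 0, 0]], rotation=[[0, 0, 0], [0, 0, 0], [0, 0, 0]])

```text
clock: 6.25
position: [0.5242, -0.0181, 0.2073]
tool_rot: [3.142, -0.0, 1.595]
force: [0.4, 0.4, 0.1]
grip_width: 0.0198
```

Emit:
move_arm(jaw=[197, 199, 199], dp=[[0, 0, 0], [0, 0, 0], [0, 0, 0]], rotation=[[0, 0, 0], [0, 0, 0], [0, 0, 0]])

```text
clock: 6.62
position: [0.5242, -0.0181, 0.2073]
tool_rot: [3.142, 0.0, 1.595]
force: [-0.2, -0.3, 0.0]
grip_width: 0.0186
```

Emit:
move_arm(jaw=[201, 203, 206, 206], dp=[[0, 0, 0], [0, 0, 0], [0, 0, 0], [0, 0, 0]], rotation=[[0, 0, 0], [0, 0, 0], [0, 0, 0], [0, 0, 0]])

```text
clock: 7.12
position: [0.5243, -0.0181, 0.2074]
tool_rot: [3.141, -0.0, 1.595]
force: [0.6, -0.6, 2.1]
grip_width: 0.0176
```

Emit:
move_arm(jaw=[215, 225, 230, 230, 230], dp=[[0, 0, 0], [0, 0, 0], [0, 0, 0], [0, 0, 0], [0, 0, 0]], rotation=[[0, 0, 0], [0, 0, 0], [0, 0, 0], [0, 0, 0], [0, 0, 0]], squeeze=35)

```text
clock: 7.75
position: [0.5243, -0.0181, 0.2074]
tool_rot: [3.141, -0.0, 1.595]
force: [1.0, 0.1, 5.2]
grip_width: 0.0175
```

Run:
```python
from h import *
y=.027;X=np.array([np.cos(y),np.sin(y),0]);Y=np.array([-np.sin(y),np.cos(y),0]);Z=np.array([0,0,1.])
B=np.array([.524,-.018,.225])
for th in(0,10,20,29):
    a=np.radians(th);u=np.sin(a)*X+np.cos(a)*Z;v=np.cos(a)*X-np.sin(a)*Z
    for nm,off in(("prong",-8),("shank",8)):
        o=[]
        for sd in(1,-1):
            P=B+sd*.057*Y+.048*u+off/1000*v
            s,t=proj("scene",P),proj("top",P)
            o+=[((s-[260,195])*4).round(0),((t-[270,175])*4+[400,0]).round(0)]
        print(th,nm,*o)
```

```text
0 prong [309.  23.] [512. 210.] [111.  -9.] [688. 208.]
0 shank [305.  46.] [512. 186.] [105.  13.] [688. 184.]
10 prong [307.  34.] [512. 197.] [107.   2.] [688. 195.]
10 shank [302.  60.] [512. 174.] [102.  27.] [687. 172.]
20 prong [304.  47.] [512. 184.] [104.  15.] [688. 183.]
20 shank [300.  74.] [512. 163.] [99. 42.] [687. 161.]
29 prong [302.  60.] [512. 173.] [102.  27.] [687. 172.]
29 shank [297.  88.] [512. 154.] [97. 55.] [686. 153.]
```

Emit:
move_arm(jaw=[230, 230, 230], dp=[[0, 0, -0.002], [0, 0, 0], [0, 0, 0]], rotation=[[0, 0, 0], [0, 0, 0], [0, 0, 0]])

```text
clock: 8.12
position: [0.5239, -0.0182, 0.2086]
tool_rot: [-3.141, -0.0, 1.595]
force: [0.1, -0.5, -6.3]
grip_width: 0.0173
```

Emit:
move_arm(jaw=[230, 230, 230], dp=[[0, 0, -0.003], [0, 0, 0], [0, 0, 0]], rotation=[[0, 0, 0], [0, 0, 0], [0, 0, 0]])

```text
clock: 8.5
position: [0.5242, -0.0181, 0.2113]
tool_rot: [3.142, 0.0, 1.595]
force: [0.2, -0.1, -5.9]
grip_width: 0.0176
```

Emit:
move_arm(jaw=[230, 230, 230], dp=[[0, 0, -0.003], [0, 0, 0], [0, 0, 0]], rotation=[[0, 0, 0], [0, 0, 0], [0, 0, 0]])

```text
clock: 8.88
position: [0.525, -0.018, 0.2139]
tool_rot: [3.14, -0.0, 1.595]
force: [6.4, -0.6, -9.2]
grip_width: 0.0171
```

Emit:
move_arm(jaw=[230, 230, 230], dp=[[0, 0.003, 0], [0, 0, 0], [0, 0, 0]], rotation=[[0, 0, 0], [0, 0, 0], [0, 0, 0]])

```text
clock: 9.25
position: [0.5265, -0.018, 0.2137]
tool_rot: [-3.141, -0.0, 1.595]
force: [0.8, 0.1, -5.1]
grip_width: 0.0174
```

Emit:
move_arm(jaw=[230, 230, 230], dp=[[0, 0.0015, -0.004], [0, 0, 0], [0, 0, 0]], rotation=[[0, 0, 0], [0, 0, 0], [0, 0, 0]])

```text
clock: 9.62
position: [0.5278, -0.018, 0.2169]
tool_rot: [3.142, 0.0, 1.595]
force: [-0.2, 0.0, -4.9]
grip_width: 0.0173
```

Free again. I'll carry on along about 22° and watch which wall it meets.

Emit:
move_arm(jaw=[230, 230, 230], dp=[[0, 0.002, -0.005], [0, 0, 0], [0, 0, 0]], rotation=[[0, 0, 0], [0, 0, 0], [0, 0, 0]])

```text
clock: 10.0
position: [0.5294, -0.018, 0.2209]
tool_rot: [-3.142, -0.0, 1.595]
force: [-0.0, 0.4, -5.8]
grip_width: 0.0174
```

Emit:
move_arm(jaw=[230, 230, 230], dp=[[0, 0.002, -0.005], [0, 0, 0], [0, 0, 0]], rotation=[[0, 0, 0], [0, 0, 0], [0, 0, 0]])

```text
clock: 10.38
position: [0.531, -0.0179, 0.2249]
tool_rot: [-3.142, -0.0, 1.595]
force: [-0.4, -0.1, -6.0]
grip_width: 0.0174
```

Emit:
move_arm(jaw=[230, 230, 230], dp=[[0, 0.002, -0.005], [0, 0, 0], [0, 0, 0]], rotation=[[0, 0, 0], [0, 0, 0], [0, 0, 0]])

```text
clock: 10.75
position: [0.5326, -0.0179, 0.2289]
tool_rot: [3.142, -0.0, 1.595]
force: [-1.2, 0.1, -6.0]
grip_width: 0.0174
```

Emit:
move_arm(jaw=[230, 230, 230], dp=[[0, 0.002, -0.005], [0, 0, 0], [0, 0, 0]], rotation=[[0, 0, 0], [0, 0, 0], [0, 0, 0]])

```text
clock: 11.12
position: [0.5342, -0.0179, 0.2329]
tool_rot: [-3.142, 0.0, 1.595]
force: [0.6, 0.9, -5.3]
grip_width: 0.0176
```

Emit:
move_arm(jaw=[230, 230, 230], dp=[[0, 0.002, -0.005], [0, 0, 0], [0, 0, 0]], rotation=[[0, 0, 0], [0, 0, 0], [0, 0, 0]])

```text
clock: 11.5
position: [0.5358, -0.0178, 0.2369]
tool_rot: [3.142, -0.0, 1.595]
force: [-0.8, -0.4, -5.1]
grip_width: 0.0176
```

Emit:
move_arm(jaw=[230, 230, 230], dp=[[0, 0.002, -0.005], [0, 0, 0], [0, 0, 0]], rotation=[[0, 0, 0], [0, 0, 0], [0, 0, 0]])

```text
clock: 11.88
position: [0.5374, -0.0178, 0.2409]
tool_rot: [-3.142, 0.0, 1.595]
force: [-0.1, 0.4, -6.0]
grip_width: 0.0174
```

Emit:
move_arm(jaw=[230, 230, 230], dp=[[0, 0.002, -0.005], [0, 0, 0], [0, 0, 0]], rotation=[[0, 0, 0], [0, 0, 0], [0, 0, 0]])

```text
clock: 12.25
position: [0.539, -0.0178, 0.2449]
tool_rot: [-3.142, 0.0, 1.595]
force: [0.1, 0.2, -5.7]
grip_width: 0.0179
```

Emit:
move_arm(jaw=[230, 230, 230], dp=[[0, 0.002, -0.005], [0, 0, 0], [0, 0, 0]], rotation=[[0, 0, 0], [0, 0, 0], [0, 0, 0]])

```text
clock: 12.62
position: [0.5406, -0.0177, 0.2489]
tool_rot: [3.142, 0.0, 1.595]
force: [-0.2, -0.4, -4.7]
grip_width: 0.0172
```

Emit:
move_arm(jaw=[230, 230, 230], dp=[[0, 0.002, -0.005], [0, 0, 0], [0, 0, 0]], rotation=[[0, 0, 0], [0, 0, 0], [0, 0, 0]])

```text
clock: 13.0
position: [0.5422, -0.0177, 0.2529]
tool_rot: [-3.142, -0.0, 1.595]
force: [-0.0, -0.1, -5.6]
grip_width: 0.0172
```

Emit:
move_arm(jaw=[230, 230, 230], dp=[[0, 0.002, -0.005], [0, 0, 0], [0, 0, 0]], rotation=[[0, 0, 0], [0, 0, 0], [0, 0, 0]])

```text
clock: 13.38
position: [0.5438, -0.0176, 0.2569]
tool_rot: [-3.142, -0.0, 1.595]
force: [0.0, 0.4, -6.9]
grip_width: 0.0175
```

Emit:
move_arm(jaw=[230, 230, 230], dp=[[0, 0.002, -0.005], [0, 0, 0], [0, 0, 0]], rotation=[[0, 0, 0], [0, 0, 0], [0, 0, 0]])

```text
clock: 13.75
position: [0.5454, -0.0176, 0.2609]
tool_rot: [3.142, -0.0, 1.595]
force: [0.2, -0.0, -5.1]
grip_width: 0.0174
```

Emit:
move_arm(jaw=[230, 230, 230, 230], dp=[[0, 0.0005, -0.003], [0, 0, 0], [0, 0, 0], [0, 0, 0]], rotation=[[0, 0, 0], [0, 0, 0], [0, 0, 0], [0, 0, 0]])

```text
clock: 14.25
position: [0.5458, -0.0176, 0.2633]
tool_rot: [-3.142, -0.0, 1.595]
force: [0.4, -0.1, -6.0]
grip_width: 0.0176
```

Run:
```python
from h import *
s=grab_frame("scene");t=grab_frame("top");cv2.imwrite("pics/scene3.png",s)
print(bot.observe()["force"])
def c(im,x,y,w=100,h=150,k=4): return cv2.resize(im[y:y+h,x:x+w],(w*k,h*k),interpolation=cv2.INTER_CUBIC)
cv2.imwrite("pics/crop4.png",cv2.convertScaleAbs(np.hstack([c(s,260,150),c(t,270,150)]),alpha=1.3,beta=15))
```

```text
[-0.4225822   0.08120896 -5.97650363]
```

View pics/crop4.png

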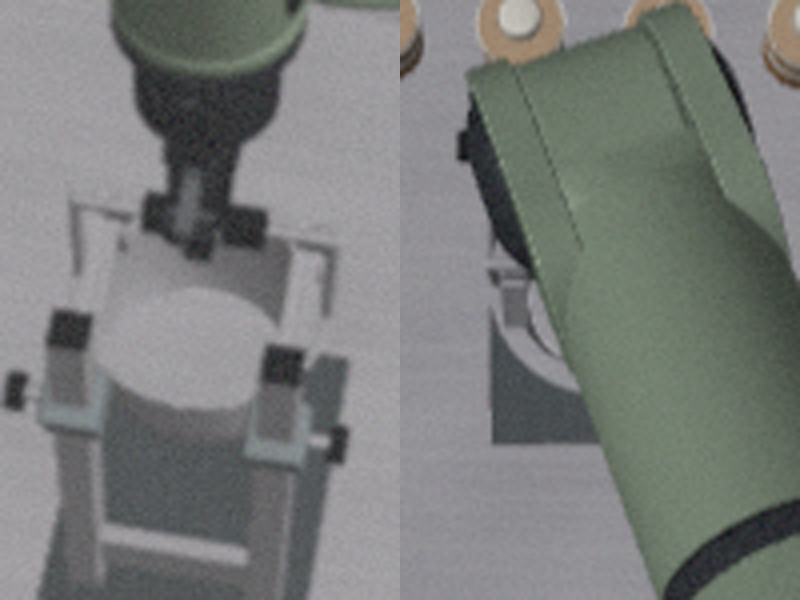

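The left panel shows the bar, with legs at (75,205) and (330,245), above both hook tips, and the pot hanging level. I'll draw it forward slowly.

Emit:
move_arm(jaw=[230, 230, 230, 230, 230], dp=[[0, -0.003, 0], [0, -0.003, 0], [0, -0.003, 0], [0, -0.003, 0], [0, 0, 0]], rotation=[[0, 0, 0], [0, 0, 0], [0, 0, 0], [0, 0, 0], [0, 0, 0]])

```text
clock: 14.98
position: [0.536, -0.0179, 0.2634]
tool_rot: [3.142, 0.0, 1.595]
force: [0.6, -0.4, -5.5]
grip_width: 0.0173
```

Emit:
move_arm(jaw=[230, 230, 230, 230, 230, 230], dp=[[0, -0.004, 0], [0, -0.004, 0], [0, -0.004, 0], [0, -0.004, 0], [0, -0.004, 0], [0, 0, 0]], rotation=[[0, 0, 0], [0, 0, 0], [0, 0, 0], [0, 0, 0], [0, 0, 0], [0, 0, 0]])

```text
clock: 15.72
position: [0.52, -0.0183, 0.2633]
tool_rot: [-3.142, 0.0, 1.595]
force: [0.4, 0.5, -5.3]
grip_width: 0.0173
```

Emit:
move_arm(jaw=[230, 230, 230, 230, 230, 230, 230, 230, 230, 230], dp=[[0, -0.01, 0], [0, -0.013, 0], [0, -0.013, 0], [0, -0.013, 0], [0, -0.013, 0], [0, -0.013, 0], [0, -0.013, 0], [0, -0.013, 0], [0, -0.01, 0], [0, 0, 0]], rotation=[[0, 0, 0], [0, 0, 0], [0, 0, 0], [0, 0, 0], [0, 0, 0], [0, 0, 0], [0, 0, 0], [0, 0, 0], [0, 0, 0], [0, 0, 0]])

```text
clock: 16.98
position: [0.4311, -0.0205, 0.2635]
tool_rot: [3.141, 0.0, 1.594]
force: [0.8, 0.7, -6.1]
grip_width: 0.0175
```

Emit:
move_arm(jaw=[230, 230, 230, 230, 230, 230], dp=[[0, -0.008, 0], [0, -0.007, 0], [0, 0, -0.02], [0, 0, -0.02], [0, 0, -0.02], [0, 0, 0]], rotation=[[0, 0, 0], [0, 0, 0], [0, 0, 0], [0, 0, 0], [0, 0, 0], [0, 0, 0]])

```text
clock: 17.73
position: [0.4197, -0.0206, 0.3119]
tool_rot: [3.14, 0.0, 1.594]
force: [0.6, 0.4, -5.8]
grip_width: 0.0175
```

Emit:
move_arm(jaw=[230, 230, 230, 230, 230, 230, 230, 230, 230, 230], dp=[[-0.015, 0, 0], [-0.03, 0.005, 0], [-0.04, 0.01, 0], [-0.04, 0.016, 0], [-0.045, 0.018, 0], [-0.045, 0.018, 0], [-0.045, 0.018, 0], [-0.045, 0.018, 0], [-0.035, 0.014, 0], [-0.02, 0.006, 0]], rotation=[[0, 0, 0], [0, 0, 0], [0, 0, 0], [0, 0, 0], [0, 0, 0], [0, 0, 0], [0, 0, 0], [0, 0, 0], [0, 0, 0], [0, 0, 0]])

```text
clock: 18.98
position: [0.5242, -0.3081, 0.3097]
tool_rot: [-3.14, -0.001, 1.593]
force: [-0.7, -0.1, -5.7]
grip_width: 0.0174
```

Emit:
move_arm(jaw=[230, 230, 230], dp=[[0, 0, 0], [0, 0, 0], [0, 0, 0]], rotation=[[0, 0, 0], [0, 0, 0], [0, 0, 0]])

```text
clock: 19.35
position: [0.5246, -0.3055, 0.3115]
tool_rot: [3.142, 0.0, 1.596]
force: [-0.5, -0.1, -5.0]
grip_width: 0.0173
```

Emit:
move_arm(jaw=[230, 230, 230, 230, 230, 230], dp=[[0, 0, 0.02], [0, 0, 0.02], [0, 0, 0.008], [0, 0, 0], [0, 0, 0], [0, 0, 0]], rotation=[[0, 0, 0], [0, 0, 0], [0, 0, 0], [0, 0, 0], [0, 0, 0], [0, 0, 0]])

```text
clock: 20.1
position: [0.5248, -0.3062, 0.2733]
tool_rot: [3.141, 0.0, 1.595]
force: [-0.2, -0.2, -6.0]
grip_width: 0.0173
```

Run:
```python
from h import *
s=grab_frame("scene");t=grab_frame("top");cv2.imwrite("pics/scene4.png",s);cv2.imwrite("pics/top4.png",t)
o=bot.observe();print(o["position"])
p=o["position"];zr=p[2]+.018-.073
for n,im in(("scene",s),("top",t)):
    for r,sg in((.078,1),(.078,-1)):
        print(n,sg,circ(n,im,[p[0],p[1],zr],r,rng=.008,sgn=sg))
def c(im,x,y,w=100,h=150,k=4): return cv2.resize(im[y:y+h,x:x+w],(w*k,h*k),interpolation=cv2.INTER_CUBIC)
m=np.hstack([c(s,150,130),c(t,370,160)])
cv2.imwrite("pics/crop5.png",cv2.convertScaleAbs(m,alpha=1.4,beta=15))
```

```text
[ 0.52477344 -0.30620226  0.27319818]
scene 1 (array([ 0.53154934, -0.3142562 ]), array([ 0.52949779, -0.316201  ,  0.07449793]), 36, np.float64(0.004293620740884203))
scene -1 (array([ 0.52275065, -0.30189891]), array([ 0.52225834, -0.30186447,  0.07843442]), 35, np.float64(0.0025632135154569054))
top 1 (array([ 0.52063225, -0.29934067]), array([ 0.51868226, -0.29897962,  0.07578926]), 44, np.float64(0.0031923005876998947))
top -1 (array([ 0.52631678, -0.30725683]), array([ 0.5252808 , -0.30601175,  0.07651758]), 32, np.float64(0.002008903397261441))
```

View pics/crop5.png

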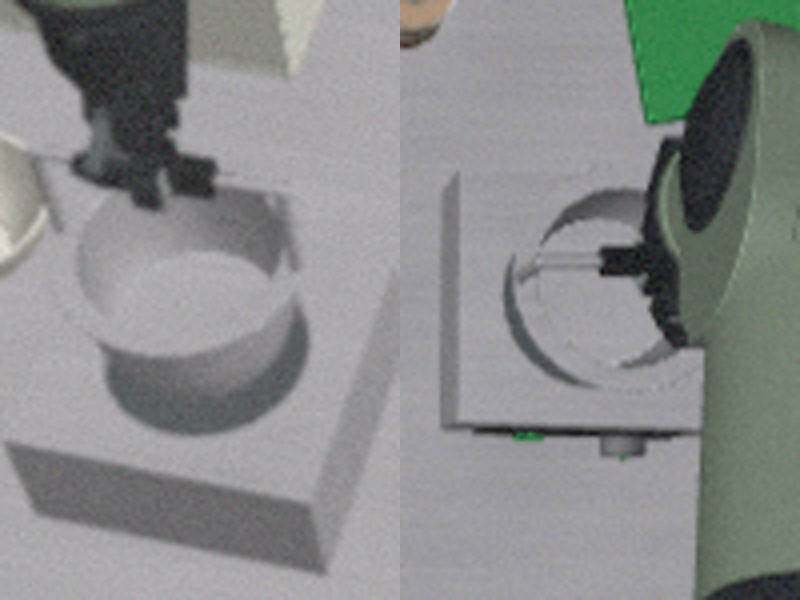

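Emit:
move_arm(jaw=[230, 230, 230, 230, 230, 230], dp=[[-0.0012, 0, 0.01], [0, 0, 0.015], [0, 0, 0.015], [0, 0, 0.015], [0, 0, 0], [0, 0, 0]], rotation=[[0, 0, 0], [0, 0, 0], [0, 0, 0], [0, 0, 0], [0, 0, 0], [0, 0, 0]])

```text
clock: 20.95
position: [0.5249, -0.3071, 0.2292]
tool_rot: [3.141, 0.0, 1.595]
force: [0.0, -0.5, -5.3]
grip_width: 0.0174
```

Emit:
move_arm(jaw=[230, 230, 230, 230], dp=[[0, 0, 0.005], [0, 0, 0], [0, 0, 0], [0, 0, 0]], rotation=[[0, 0, 0], [0, 0, 0], [0, 0, 0], [0, 0, 0]])

```text
clock: 21.45
position: [0.5247, -0.3072, 0.225]
tool_rot: [3.141, 0.0, 1.595]
force: [0.2, -0.0, -5.4]
grip_width: 0.0173
```

Emit:
move_arm(jaw=[230, 230, 230, 230], dp=[[0, 0, 0.003], [0, 0, 0], [0, 0, 0], [0, 0, 0]], rotation=[[0, 0, 0], [0, 0, 0], [0, 0, 0], [0, 0, 0]])

```text
clock: 21.95
position: [0.5247, -0.3071, 0.2225]
tool_rot: [3.142, 0.0, 1.595]
force: [0.4, 0.8, -4.8]
grip_width: 0.0174
```

Emit:
move_arm(jaw=[230, 230, 230, 230], dp=[[0, 0, 0.003], [0, 0, 0], [0, 0, 0], [0, 0, 0]], rotation=[[0, 0, 0], [0, 0, 0], [0, 0, 0], [0, 0, 0]])

```text
clock: 22.45
position: [0.5247, -0.3071, 0.2201]
tool_rot: [-3.142, -0.0, 1.595]
force: [0.3, -0.7, -6.4]
grip_width: 0.0172
```

Emit:
move_arm(jaw=[230, 230, 230, 230], dp=[[0, 0, 0.003], [0, 0, 0], [0, 0, 0], [0, 0, 0]], rotation=[[0, 0, 0], [0, 0, 0], [0, 0, 0], [0, 0, 0]])

```text
clock: 22.95
position: [0.5247, -0.3071, 0.2177]
tool_rot: [3.142, -0.0, 1.595]
force: [0.3, -0.3, -5.7]
grip_width: 0.0176
```

Emit:
move_arm(jaw=[230, 230, 230, 230], dp=[[0, 0, 0.003], [0, 0, 0], [0, 0, 0], [0, 0, 0]], rotation=[[0, 0, 0], [0, 0, 0], [0, 0, 0], [0, 0, 0]])

```text
clock: 23.45
position: [0.5247, -0.3072, 0.2153]
tool_rot: [3.142, 0.0, 1.595]
force: [-0.9, -0.2, -5.6]
grip_width: 0.0175
```

Emit:
move_arm(jaw=[230, 230, 230, 230], dp=[[0, 0, 0.003], [0, 0, 0], [0, 0, 0], [0, 0, 0]], rotation=[[0, 0, 0], [0, 0, 0], [0, 0, 0], [0, 0, 0]])

```text
clock: 23.95
position: [0.5247, -0.3071, 0.2129]
tool_rot: [3.142, 0.0, 1.595]
force: [-0.1, 0.8, -6.3]
grip_width: 0.0173
```

Emit:
move_arm(jaw=[230, 230, 230, 230], dp=[[0, 0, 0.004], [0, 0, 0], [0, 0, 0], [0, 0, 0]], rotation=[[0, 0, 0], [0, 0, 0], [0, 0, 0], [0, 0, 0]])

```text
clock: 24.45
position: [0.5247, -0.3071, 0.2097]
tool_rot: [3.142, -0.0, 1.595]
force: [-0.2, -0.3, -5.4]
grip_width: 0.0172
```

Emit:
move_arm(jaw=[230, 230, 230, 230], dp=[[0, 0, 0.004], [0, 0, 0], [0, 0, 0], [0, 0, 0]], rotation=[[0, 0, 0], [0, 0, 0], [0, 0, 0], [0, 0, 0]])

```text
clock: 24.95
position: [0.5247, -0.3072, 0.2065]
tool_rot: [3.142, 0.0, 1.595]
force: [0.0, 0.1, -5.8]
grip_width: 0.0177
```

Emit:
move_arm(jaw=[230, 230, 230, 230, 230, 230], dp=[[0, 0, 0.004], [0, 0, 0.004], [0, 0, 0.004], [0, 0, 0], [0, 0, 0], [0, 0, 0]], rotation=[[0, 0, 0], [0, 0, 0], [0, 0, 0], [0, 0, 0], [0, 0, 0], [0, 0, 0]])

```text
clock: 25.7
position: [0.5247, -0.3071, 0.197]
tool_rot: [3.141, 0.0, 1.595]
force: [-0.3, -0.2, -4.6]
grip_width: 0.0176
```

Emit:
move_arm(jaw=[230, 230, 230, 230, 230, 230], dp=[[0, 0, 0.004], [0, 0, 0.004], [0, 0, 0.004], [0, 0, 0], [0, 0, 0], [0, 0, 0]], rotation=[[0, 0, 0], [0, 0, 0], [0, 0, 0], [0, 0, 0], [0, 0, 0], [0, 0, 0]])

```text
clock: 26.45
position: [0.5247, -0.3072, 0.1874]
tool_rot: [3.141, 0.0, 1.595]
force: [0.5, -0.2, -6.0]
grip_width: 0.0174
```

Emit:
move_arm(jaw=[230, 230, 230, 230, 230, 230], dp=[[0, 0, 0.004], [0, 0, 0.003], [0, 0, 0.003], [0, 0, 0], [0, 0, 0], [0, 0, 0]], rotation=[[0, 0, 0], [0, 0, 0], [0, 0, 0], [0, 0, 0], [0, 0, 0], [0, 0, 0]])

```text
clock: 27.2
position: [0.5247, -0.3071, 0.1794]
tool_rot: [3.141, 0.0, 1.595]
force: [0.4, 0.3, -4.8]
grip_width: 0.0174
```

Emit:
move_arm(jaw=[230, 230, 230, 230, 230, 230], dp=[[0, 0, 0.003], [0, 0, 0.003], [0, 0, 0.003], [0, 0, 0], [0, 0, 0], [0, 0, 0]], rotation=[[0, 0, 0], [0, 0, 0], [0, 0, 0], [0, 0, 0], [0, 0, 0], [0, 0, 0]])

```text
clock: 27.95
position: [0.5248, -0.3071, 0.1722]
tool_rot: [3.141, 0.0, 1.595]
force: [-0.2, -0.0, -5.9]
grip_width: 0.0173
```

Emit:
move_arm(jaw=[230, 230, 230, 230], dp=[[0, 0, 0.002], [0, 0, 0], [0, 0, 0], [0, 0, 0]], rotation=[[0, 0, 0], [0, 0, 0], [0, 0, 0], [0, 0, 0]])

```text
clock: 28.45
position: [0.5247, -0.3071, 0.1705]
tool_rot: [3.142, 0.0, 1.595]
force: [1.4, -0.3, -4.9]
grip_width: 0.0175
```

Emit:
move_arm(jaw=[230, 230, 230, 230], dp=[[0, 0, 0.0015], [0, 0, 0], [0, 0, 0], [0, 0, 0]], rotation=[[0, 0, 0], [0, 0, 0], [0, 0, 0], [0, 0, 0]])

```text
clock: 28.95
position: [0.525, -0.3072, 0.17]
tool_rot: [3.141, 0.001, 1.595]
force: [-2.3, 2.1, 5.9]
grip_width: 0.0173
```

Emit:
move_arm(jaw=[206, 203, 200, 198, 195, 190, 180, 180, 180], dp=[[0, 0, 0], [0, 0, 0], [0, 0, 0], [0, 0, 0], [0, 0, 0], [0, 0, 0], [0, 0, 0], [0, 0, 0], [0, 0, 0]], rotation=[[0, 0, 0], [0, 0, 0], [0, 0, 0], [0, 0, 0], [0, 0, 0], [0, 0, 0], [0, 0, 0], [0, 0, 0], [0, 0, 0]], squeeze=20)

```text
clock: 30.08
position: [0.5247, -0.3071, 0.1693]
tool_rot: [3.142, 0.0, 1.595]
force: [0.2, -0.1, 1.1]
grip_width: 0.0253
```

Run:
```python
from h import *
s=grab_frame("scene");cv2.imwrite("pics/scene5.png",s)
o=bot.observe();print(o["position"],o["force"],o["grip_width"])
cv2.imwrite("pics/crop6.png",cv2.convertScaleAbs(cv2.resize(s[160:280,140:260],(600,600),interpolation=cv2.INTER_CUBIC),alpha=1.4,beta=15))
```

```text
[ 0.52466966 -0.30714005  0.16928562] [ 0.17978085  0.29444208 -0.73250742] 0.02473616666062241
```

View pics/crop6.png

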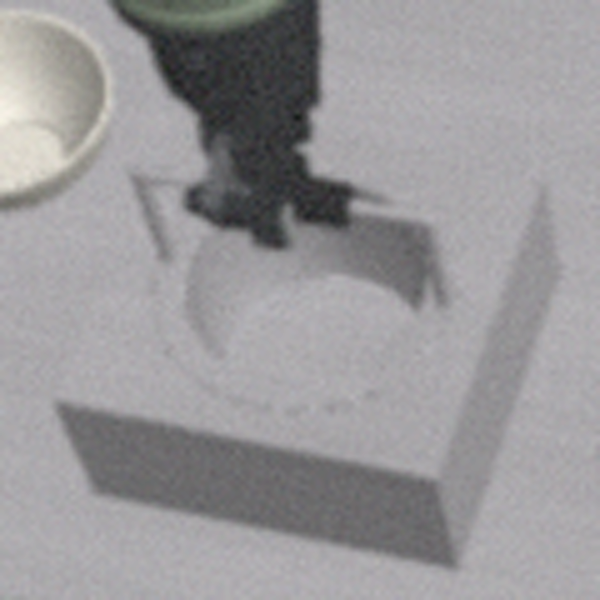

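The rim looks flat on the housing top and the fingers are free. I'll open wider and retreat straight up.

Emit:
move_arm(jaw=[140, 100, 80, 80, 80, 80, 80, 80, 80, 80], dp=[[0, 0, 0], [0, 0, 0], [0, 0, 0], [0, 0, -0.01], [0, 0, -0.02], [0, 0, -0.04], [0, 0, -0.05], [0, 0, -0.05], [0, 0, -0.05], [0, 0, 0]], rotation=[[0, 0, 0], [0, 0, 0], [0, 0, 0], [0, 0, 0], [0, 0, 0], [0, 0, 0], [0, 0, 0], [0, 0, 0], [0, 0, 0], [0, 0, 0]])

```text
clock: 31.38
position: [0.5257, -0.3072, 0.3494]
tool_rot: [3.137, 0.003, 1.595]
force: [0.4, -0.2, -0.3]
grip_width: 0.0585
```

Emit:
move_arm(jaw=[80, 80, 80, 80, 80, 80, 80], dp=[[0.04, -0.03, -0.02], [0.05, -0.03, 0], [0.05, -0.03, 0], [0.05, -0.03, 0], [0.05, -0.03, 0], [0, 0, 0], [0, 0, 0]], rotation=[[0, 0, 0], [0, 0, 0], [0, 0, 0], [0, 0, 0], [0, 0, 0], [0, 0, 0], [0, 0, 0]])

```text
clock: 32.25
position: [0.4002, -0.1184, 0.3616]
tool_rot: [3.141, 0.001, 1.595]
force: [-0.4, -0.2, -0.3]
grip_width: 0.0589
```

Run:
```python
from h import *
s=grab_frame("scene");t=grab_frame("top")
o=bot.observe();print(o["clock"],o["position"],o["force"],o["grip_width"],np.abs(o["qd"]).max())
def c(im,x,y,w=100,h=150,k=4): return cv2.resize(im[y:y+h,x:x+w],(w*k,h*k),interpolation=cv2.INTER_CUBIC)
cv2.imwrite("pics/crop7.png",cv2.convertScaleAbs(np.hstack([c(s,150,130),c(t,370,160)]),alpha=1.4,beta=15))
ps={}
for n,im,b in(("top",t,(402,215,34,24)),("scene",s,(178,184,44,28))):
    k=blob(im,*b,0,48);m=np.zeros((1920,2560),np.uint8);cv2.fillPoly(m,[np.round(k*4).astype(int)],1);y,x=np.nonzero(m);ps[n]=(x.mean()/4,y.mean()/4);print(n,ps[n],k.min(0),k.max(0))
print("sleeve",tri(ps["scene"],ps["top"]),"expect ~.5245,-.3062,.186")
```

```text
32.35 [ 0.4003883  -0.11864491  0.36121256] [-0.48539018  0.36578753  0.15359704] 0.05871293768976296 0.0069929578698234044
top (np.float64(423.01450694197223), np.float64(230.48567105731578)) [409.625 226.625] [435.375 235.875]
scene (np.float64(195.86122338992186), np.float64(198.80375909458368)) [181.375 192.625] [210.125 205.125]
sleeve (array([ 0.52453204, -0.30551603,  0.18871131]), np.float64(0.0006409595656175354)) expect ~.5245,-.3062,.186
```

View pics/crop7.png

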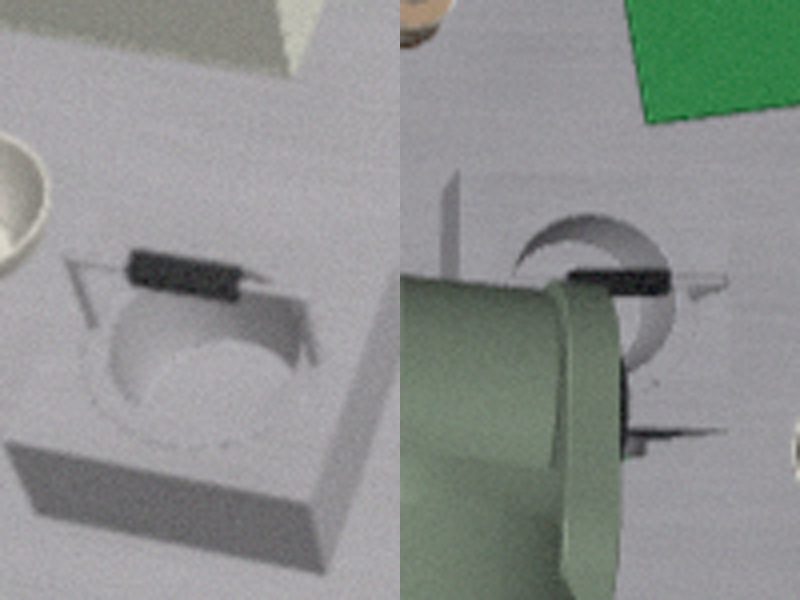

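Emit:
move_arm(jaw=[80, 80, 80, 80, 80, 80], dp=[[0.05, 0.01, -0.02], [0.05, 0.01, -0.02], [0.05, 0.01, 0], [0.05, 0.01, 0], [0, 0, 0], [0, 0, 0]], rotation=[[0, 0, 0], [0, 0, 0], [0, 0, 0], [0, 0, 0], [0, 0, 0], [0, 0, 0]])

```text
clock: 33.1
position: [0.4286, 0.0419, 0.393]
tool_rot: [-3.141, -0.0, 1.594]
force: [-0.1, 0.2, -0.4]
grip_width: 0.0583
```

Run:
```python
from h import *
s=grab_frame("scene");t=grab_frame("top");cv2.imwrite("pics/sceneF.png",s);cv2.imwrite("pics/topF.png",t)
s0=cv2.imread("pics/scene0.png");t0=cv2.imread("pics/top0.png")
ps={}
for n,im,b in(("top",t,(402,218,38,22)),("scene",s,(178,184,44,28))):
    k=blob(im,*b,0,48);m=np.zeros((1920,2560),np.uint8);cv2.fillPoly(m,[np.round(k*4).astype(int)],1);y,x=np.nonzero(m);ps[n]=(x.mean()/4,y.mean()/4)
    v=np.linalg.eigh(np.cov(x,y))[1][:,1];print(n,ps[n],k.min(0),k.max(0),np.degrees(np.arctan(v[1]/v[0])))
print("sleeve",tri(ps["scene"],ps["top"]))
# predicted vs measured slope of a level bar there, yaw .025
for n in("scene","top"):
    q=[proj(n,[.5245-d*.025,-.306+d,.186]) for d in(-.03,.03)];e=q[1]-q[0];print(n,"level bar deg",np.degrees(np.arctan(e[1]/e[0])),proj(n,[.5245,-.306,.186]))
for n,im in(("scene",s),("top",t)):
    for sg in(1,-1): print(n,sg,circ(n,im,[.5245,-.306,.113],.078,rng=.006,sgn=sg))
z=np.hstack([cv2.resize(a,(400,300)) for a in(s,t)])
w=np.hstack([cv2.resize(s[170:245,150:250],(400,300),interpolation=2),cv2.resize(t[200:275,370:470],(400,300),interpolation=2)])
cv2.imwrite("pics/fin.png",cv2.convertScaleAbs(np.vstack([z,w]),alpha=1.4,beta=15))
```

```text
top (np.float64(424.3993105950653), np.float64(230.23076923076923)) [411.375 226.625] [437.125 233.625] -0.7022674437142531
scene (np.float64(195.90154777927322), np.float64(198.80383580080755)) [181.375 192.875] [210.125 205.125] 10.140894338471034
sleeve (array([ 0.5248334 , -0.30729144,  0.18919164]), np.float64(0.004557146699213433))
scene level bar deg 9.356828228979872 [195.72954618 199.38418153]
top level bar deg -0.40510926888718435 [422.83783963 230.65670447]
scene 1 (array([ 0.53626265, -0.31166195]), array([ 0.53470145, -0.31123596,  0.07663177]), 34, np.float64(0.003108870878018903))
scene -1 (array([ 0.519626  , -0.30360359]), array([ 0.51967741, -0.30360865,  0.07795785]), 14, np.float64(0.0011005954882075575))
top 1 (array([ 0.5230773 , -0.31105009]), array([ 0.5199614 , -0.31073767,  0.07607469]), 7, np.float64(0.001762185094162358))
top -1 (array([ 0.52537007, -0.30166599]), array([ 0.52170865, -0.30651344,  0.073132  ]), 5, np.float64(0.0005869485806436064))
```

View pics/fin.png

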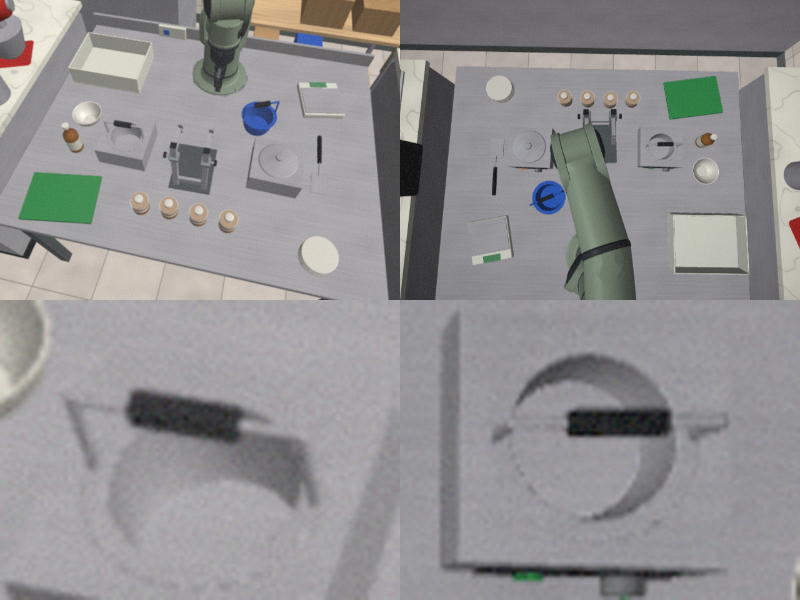

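Run:
```python
from h import *
s=cv2.imread("pics/sceneF.png");t=cv2.imread("pics/topF.png")
s0=cv2.imread("pics/scene0.png");t0=cv2.imread("pics/top0.png")
print("upright over well: top",proj("top",[.5248,-.3078,.186]),"meas 424.40 230.23; scene",proj("scene",[.5241,-.3048,.186]),"meas 195.90 198.80")
def slope(n,c,d=.03): 
    q=[proj(n,np.array(c)+np.array([-e*.025,e,0])) for e in(-d,d)];e=q[1]-q[0];return np.degrees(np.arctan(e[1]/e[0]))
for n in("scene","top"): print(n,"hanger pred",slope(n,[.5245,-.018,.225]),"well pred",slope(n,[.5245,-.307,.187]))
for n,im,c in(("top",t,(.5248,-.307,.113)),("scene",s,(.524,-.305,.113)),("top0",t0,(.5245,-.018,.152)),("scene0",s0,(.5245,-.017,.152))):
    k=n.rstrip("0")
    for sg in(1,-1):
        print(n,sg,[ (v.round(4) if hasattr(v,'round') else v) for v in circ(k,im,c,.0635,rng=.005,sgn=sg)])
# bar-end check: top edge lines
g=cv2.cvtColor(s,cv2.COLOR_BGR2GRAY)
for n,im,b in(("scene0",s0,(294,203,38,17)),("sceneF",s,(178,184,44,28)),("top0",t0,(303,219,36,16)),("topF",t,(402,218,38,22))):
    k=blob(im,*b,0,48);r=cv2.minAreaRect(k.astype('f4'));print(n,np.round(r[0],2),np.round(r[1],2),round(r[2],2))
```

```text
upright over well: top [423.47933364 230.56165085] meas 424.40 230.23; scene [196.25231812 199.34181841] meas 195.90 198.80
scene hanger pred 9.293422193541362 well pred 9.35454599454644
top hanger pred -0.39577679291240053 well pred -0.40502833024732765
top 1 [array([ 0.5244, -0.3067]), array([ 0.525 , -0.3077,  0.062 ]), 57, np.float64(0.0015)]
top -1 [array([ 0.5289, -0.3137]), array([ 0.5294, -0.3139,  0.0641]), 25, np.float64(0.0025)]
scene 1 [array([ 0.523 , -0.3036]), array([ 0.523 , -0.3037,  0.0635]), 47, np.float64(0.0016)]
scene -1 [array([ 0.5337, -0.2999]), array([ 0.5336, -0.3005,  0.0642]), 21, np.float64(0.0017)]
top0 1 [array([ 0.522 , -0.0202]), array([ 0.5224, -0.0194,  0.062 ]), 59, np.float64(0.0018)]
top0 -1 [array([ 0.536 , -0.0146]), array([ 0.5343, -0.015 ,  0.0659]), 58, np.float64(0.0032)]
scene0 1 [array([ 0.5218, -0.0147]), array([ 0.522 , -0.0145,  0.0639]), 45, np.float64(0.0023)]
scene0 -1 [array([ 0.5296, -0.0271]), array([ 0.5294, -0.027 ,  0.0638]), 29, np.float64(0.0022)]
scene0 [312.26 211.53] [30.07  9.68] 9.19
sceneF [195.78 198.79] [28.95  8.93] 9.87
top0 [320.25 226.75] [ 6.75 25.75] 90.0
topF [424.25 230.12] [ 7.   25.75] 90.0
```

Centring looks good: the mouth matches the well to about 1 mm. The heights and the sleeve position hint that the pot could be jammed slightly high or tilted, by about 1.6 mm. I'll touch the sleeve top gently with closed fingers, which both measures it and seats it.

Emit:
move_arm(jaw=[255, 255, 255, 255, 255, 255, 255, 255, 255, 255], dp=[[-0.04, 0.01, 0], [-0.05, 0.0125, 0], [-0.05, 0.0125, 0], [-0.05, 0.0125, 0], [-0.05, 0.0125, 0], [-0.05, 0.0125, 0], [-0.05, 0.0125, 0], [-0.05, 0.0125, 0], [-0.05, 0.0125, 0], [0, 0, 0.04]], rotation=[[0, 0, 0], [0, 0, 0], [0, 0, 0], [0, 0, 0], [0, 0, 0], [0, 0, 0], [0, 0, 0], [0, 0, 0], [0, 0, 0], [0, 0, 0]])

```text
clock: 34.45
position: [0.5246, -0.3114, 0.3613]
tool_rot: [3.14, 0.001, 1.589]
force: [0.1, 0.9, -1.5]
grip_width: 0.0002
```

Emit:
move_arm(jaw=[255, 255, 255, 255, 255, 255, 255], dp=[[0, 0, 0.05], [0, 0, 0.05], [0, 0, 0.05], [0, 0, 0.03], [0, 0, 0.005], [0, 0, 0], [0, 0, 0]], rotation=[[0, 0, 0], [0, 0, 0], [0, 0, 0], [0, 0, 0], [0, 0, 0], [0, 0, 0], [0, 0, 0]])

```text
clock: 35.33
position: [0.5251, -0.3075, 0.2145]
tool_rot: [3.14, 0.001, 1.594]
force: [-0.5, -0.5, 0.5]
grip_width: 0.0
```

Emit:
move_arm(jaw=[255, 255, 255, 255, 255], dp=[[0, 0, 0.008], [0, 0, 0.006], [0, 0, 0], [0, 0, 0], [0, 0, 0]], rotation=[[0, 0, 0], [0, 0, 0], [0, 0, 0], [0, 0, 0], [0, 0, 0]])

```text
clock: 35.95
position: [0.5248, -0.3072, 0.2022]
tool_rot: [3.141, 0.0, 1.595]
force: [0.1, -0.0, 0.1]
grip_width: -0.0001
```

Emit:
move_arm(jaw=[255, 255, 255, 255], dp=[[0, 0, 0.002], [0, 0, 0], [0, 0, 0], [0, 0, 0]], rotation=[[0, 0, 0], [0, 0, 0], [0, 0, 0], [0, 0, 0]])

```text
clock: 36.45
position: [0.5247, -0.3071, 0.2005]
tool_rot: [3.142, -0.0, 1.595]
force: [-0.1, 0.5, 1.1]
grip_width: 0.0004
```

Emit:
move_arm(jaw=[255, 255, 255], dp=[[0, 0, 0.001], [0, 0, 0], [0, 0, 0]], rotation=[[0, 0, 0], [0, 0, 0], [0, 0, 0]])

```text
clock: 36.83
position: [0.5247, -0.3071, 0.1997]
tool_rot: [-3.142, -0.0, 1.595]
force: [-0.2, 0.5, 0.1]
grip_width: -0.0002
```

Emit:
move_arm(jaw=[255, 255, 255], dp=[[0, 0, 0.001], [0, 0, 0], [0, 0, 0]], rotation=[[0, 0, 0], [0, 0, 0], [0, 0, 0]])

```text
clock: 37.2
position: [0.5247, -0.3071, 0.1989]
tool_rot: [-3.142, -0.0, 1.595]
force: [0.4, 0.5, 0.1]
grip_width: 0.0001
```

Emit:
move_arm(jaw=[255, 255, 255], dp=[[0, 0, 0.001], [0, 0, 0], [0, 0, 0]], rotation=[[0, 0, 0], [0, 0, 0], [0, 0, 0]])

```text
clock: 37.58
position: [0.5247, -0.3071, 0.1981]
tool_rot: [-3.142, -0.0, 1.595]
force: [0.9, 0.2, 0.7]
grip_width: 0.0002
```

Emit:
move_arm(jaw=[255, 255, 255], dp=[[0, 0, 0.001], [0, 0, 0], [0, 0, 0]], rotation=[[0, 0, 0], [0, 0, 0], [0, 0, 0]])

```text
clock: 37.95
position: [0.5249, -0.3071, 0.1976]
tool_rot: [3.141, 0.0, 1.595]
force: [-1.1, 0.4, 5.8]
grip_width: 0.0002
```

Emit:
move_arm(jaw=[255, 255, 255, 255, 255], dp=[[0, 0, -0.006], [-0.03, 0, 0], [0, 0, 0.004], [0, 0, 0], [0, 0, 0]], rotation=[[0, 0, 0], [0, 0, 0], [0, 0, 0], [0, 0, 0], [0, 0, 0]])

```text
clock: 38.58
position: [0.5254, -0.3305, 0.199]
tool_rot: [3.142, -0.0, 1.595]
force: [0.2, 0.6, -0.2]
grip_width: 0.0001
```

Emit:
move_arm(jaw=[255, 255, 255], dp=[[0, 0, 0.001], [0, 0, 0], [0, 0, 0]], rotation=[[0, 0, 0], [0, 0, 0], [0, 0, 0]])

```text
clock: 38.95
position: [0.5253, -0.3311, 0.1981]
tool_rot: [3.142, 0.0, 1.595]
force: [-0.4, 0.8, 0.1]
grip_width: 0.0002
```

Emit:
move_arm(jaw=[255, 255, 255], dp=[[0, 0, 0.001], [0, 0, 0], [0, 0, 0]], rotation=[[0, 0, 0], [0, 0, 0], [0, 0, 0]])

```text
clock: 39.33
position: [0.5255, -0.3311, 0.1976]
tool_rot: [3.141, 0.0, 1.595]
force: [-0.3, 0.5, 6.4]
grip_width: -0.0002
```

Emit:
move_arm(jaw=[255, 255, 255, 255, 255], dp=[[0, 0, -0.006], [0.06, 0, 0], [0, 0, 0.005], [0, 0, 0], [0, 0, 0]], rotation=[[0, 0, 0], [0, 0, 0], [0, 0, 0], [0, 0, 0], [0, 0, 0]])

```text
clock: 39.95
position: [0.5239, -0.284, 0.198]
tool_rot: [-3.141, 0.0, 1.594]
force: [-0.4, -0.3, 0.5]
grip_width: -0.0001
```

Emit:
move_arm(jaw=[255, 255, 255], dp=[[0, 0, 0.001], [0, 0, 0], [0, 0, 0]], rotation=[[0, 0, 0], [0, 0, 0], [0, 0, 0]])

```text
clock: 40.33
position: [0.5243, -0.2837, 0.1976]
tool_rot: [3.141, 0.001, 1.594]
force: [0.9, -2.3, 5.6]
grip_width: -0.0004
```

Emit:
move_arm(jaw=[255, 255, 255, 255, 255, 255, 255], dp=[[0, 0, -0.01], [0, 0, -0.03], [0, 0, -0.05], [0, 0, -0.05], [0, 0, -0.03], [0, 0, 0], [0, 0, 0]], rotation=[[0, 0, 0], [0, 0, 0], [0, 0, 0], [0, 0, 0], [0, 0, 0], [0, 0, 0], [0, 0, 0]])

```text
clock: 41.2
position: [0.5238, -0.283, 0.3327]
tool_rot: [-3.141, -0.0, 1.595]
force: [0.4, 0.6, 0.3]
grip_width: 0.0002
```

Run:
```python
from h import *
s=grab_frame("scene")
k=blob(s,178,184,44,28,0,48);print(k.min(0),k.max(0),cv2.minAreaRect(k.astype('f4')))
o=bot.observe();print(o["clock"],o["position"],o["force"],np.abs(o["qd"]).max())
print(workorder.job_done())
```

```text
[181.625 192.375] [209.875 204.875] ((196.0423583984375, 198.36766052246094), (28.909378051757812, 8.903104782104492), 10.154266357421875)
41.25 [ 0.52372061 -0.28299738  0.33247668] [ 0.4477405   0.91395933 -0.53883872] 0.0056028265447600634
the job is handed in; nothing more can be done
None
```

The steel caramel pot is off its hooks and sitting released in the empty warmer's well. I handed the job in at about 41 s, and no verdict was reported.

**Lift:** I gripped the sleeve between the hooks and felt the slot by force. The bar met the front prong once at about 6 N, so I followed a lean of about 22°. It rose 56 mm and showed clear above the tips before I drew it 105 mm to the front.

**Placing:** The pot went into the well with no contact until the rim seated. The warmer took about 12 N at that moment.

**Last checks:**
- **Centring:** the pot's mouth matches the well's centre to about 1 mm in both pictures.
- **Level:** light touches of about 6 N on the middle and both ends of the sleeve met it at the same height, 0.1976 m, so it is level along the bar. I did not touch-check tilt across the bar.
- **Arm:** it was still and clear of everything at hand-in, with only sensor-noise forces.

**Checks that disagreed:**
- **Height:** touch and triangulation put the sleeve about 1.5 to 2 mm higher than the nominal seat. That is within the 3 mm allowed if real, and may be robot or camera bias.
- **Sleeve position:** the two cameras differ by 3 to 4.5 mm on it. Before the touch test the pictures hinted at a tilt of almost 2°, which the touches did not confirm.

The other things on the bench looked undisturbed in the last full views, though I did not measure them. Those views were taken before the touch test, which touched only the sleeve.

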